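# Centre the wax jar on the balance pan and zero the balance

## Robot

A 6-joint arm with a two-finger parallel gripper is mounted at the origin on the work surface. World frame = base frame: x ahead of the robot, y to its left, z up, the work surface at z = 0. Lengths are in m, angles in rad, forces in N, time in s.
With the tool pointing down it reaches from about 0.375 to 0.975 m from the base axis. Payload 3.8 kg.
Tool frame: the origin (TCP) lies on the centre line of the jaws, within the pads' length; the fingertips stand 14 mm ahead of it and the grasp point (between the pads) lies 5 mm behind it (bot.finger_overhang is the distance from the TCP to the fingertips, in m); y points along the fingers, x is the direction in which the jaws open and shut, and the axes are right-handed (so a half turn about y gives the same grasp; the last joint's range is limited). The gripper opens to 85 mm and grips with 20 to 120 N. Pads are 22 mm wide; open, the fingers measure 114 mm over their backs; the gripper's body (76 mm by 85 mm) begins 54 mm behind the grasp point. The pads swing forward as they close: fully open they stand 13 mm farther back than shut.
Start: joints at [1.162, 0.264, 1.604, -0, 1.274, -0.037], TCP at [0.245, 0.629, 0.245] pointing down, gripper open.
Joint ranges: [-2.63, 2.63], [-0.94, 2.18], [0.31, 2.57], [-1.31, 4.45], [0, 2.66], [-2.55, 2.55]. Speed limits (rad/s): [2.57, 2.57, 3.14, 3.14, 3.14, 3.14].

## Interface

Orientations are given as a rotation vector (axis times angle).
In Python, from workcell import readout, read_camera, bot, spotter gives the robot as it stands.
- The arm moves only by the tool jog_arm, never from a script. Its argument "increments" is a list of rows, each a list of 7 numbers: the shift along the tool's x, y, z in m, then the turn, a rotation vector about the tool's x, y, z in rad, then the opening, from 0 (shut) to 1 (fully open). A call has 1 to 10 rows; each row shifts and turns the pose as measured when the row begins, along the tool's axes as they then stand; what a row does not reach is not made up. A row lasts 1/8 s, in which the tool goes at most 62.5 mm and 10.7 degrees, less where a joint would pass 70% of its speed; a pose out of reach is approached as far as the arm can. A call with a gripper value outside its range is refused whole. The fingers move at their own pace and stop on an object; "force" is the grip in N (left out, the last holds). Time passes only in rows, so rows that do not move let the fingers close. It gives the time, the measured TCP pose, the force and the opening at its end, in the units of the state.
- readout.read_state(): the state, without advancing time (a new reading comes with each control period).
- read_camera(name): name is "side" or "top"; returns a dict with "img" (480x640x3 uint8, blue, green, red), "range_z" (480x640 float32, m along the optical axis (not along the pixel's ray), 0 where there is no reading), "fx", "fy", "cx", "cy" (pixels), "world_from_camera" (4x4, takes a point from camera to world coordinates). Camera axes: x right, y down, z forward; pixel columns grow to the right and rows downward; lengths in m; the calibration is good to about 2 mm. A picture is of the moment at which its call begins.
- bot.finish_job(): hands the job in, once; it reports no verdict.
Trained networks look in a picture, given as the dict that the camera call returned (one of the last four; its "shot" number tells which), for a name from the list of things; names that differ only in an ending like _2 or _b are one class to them, and where a whole thing is asked for, a point or a joint stands for the part that bears it (a point fixed in the world has none). Each returns a list of dicts, best first, with "p" (0 to 1); they miss things now and then, are a little off and sometimes report something else, mostly with a low value. They report only what shows in the picture. A call takes as long as a camera call.
- spotter.masks_of(picture, thing): "mask" (480x640 bool, what is visible of it) and "location" ([column, row] in pixels, amid what is visible of it).
- spotter.spot_point(picture, thing): "location" ([column, row] in pixels: a listed point, or the origin of a listed thing).
The state is a dict: "time": time; "q": joint angles; "joint_vel": joint speeds; "joint_torque": joint torques, N m; "tool_pos": TCP position; "tcp_rot": TCP orientation; "wrist_force": force on the tool from outside, world axes, zero at the start; "torque": the same for the moment, N m; "width": opening from 0.0 (shut) to 1.0 (fully open).
Only numpy, scipy, OpenCV 4.12 (cv2) and the standard library are available. Lean on these libraries where they do the work, as an engineer would, in place of code of your own. Each camera call takes 0.05 s, during which the arm holds its last target. There are 200 camera calls.

## Task

The small glass jar stands off-centre on the round pan of the balance: nudge it with light fingertip taps until it stands upright and still in the middle of the pan, centred to within 5 mm. Then press the round key on the balance's front panel right down and let it go, so that the balance is zeroed with the jar on it. Do not grip, lift, tip or shove the jar hard, do not zero before the jar is centred, do not lean on the pan, and leave the tin, the cork block and the groove scraper where they are.

Things in the scene. Friction and masses are not known exactly. Their poses are not given: they have to be found in the camera images.
- jar: loose round-bellied glass jar of pale wax, twist cap screwed shut, upright on the pan, 16 to 23 mm off-centre. 46 mm wide, 70 mm tall, 90 to 160 g. Origin: centre of its underside; z up. Side straight from 18 to 46 mm up; below it draws in to a foot 18 mm wide, so it rocks easily: touched within 22 mm of the pan at about 20 mm/s it slides (under 2 N), touched above 30 mm or at 150 mm/s it topples.
- pan_top (a point): centre of the upper face of the balance's round flat steel weighing pan, 80 mm in diameter, 4 mm thick, no raised rim, fixed. The point lies on the pan's axis at the surface on which the jar stands, 50 mm above the counter and 8 mm above the white deck of the balance around it.
- balance: white balance, fixed, 200 mm deep (own x -105 to +95 mm), 135 mm wide. Origin: on the counter under its middle; x from its front panel to its back, z up. Deck under the pan (x -37 to +95 mm) 42 mm high; pan axis at x = +25 mm, y = 0. Low front panel (x -105 to -37 mm) 30 mm high, with a dark display on its left and one round key on its right, seen from the front.
- tare_top (a point): centre of the top of the grey round key that zeroes the balance, 20 mm in diameter, 5 mm proud of the front panel; it moves with the key. Own x = -72 mm, y = -40 mm of the balance, 35 mm above the counter. It is pressed straight down.
- tare (a joint): travel of the key in m: 0 when released, 0.0035 right down; it springs back by itself. It starts to move at about 1.2 N and is right down at about 4 N.
- tin: bystander: closed round aluminium tin with a clip-on lid, 83 mm in diameter, 37 mm tall, loose on the counter to the left of the balance. Origin: centre of its underside.
- cork: bystander: cork block 100 x 60 x 38 mm, loose on the mat. Origin: centre of its underside; x along its length.
- scraper: bystander: flat black plastic groove scraper, 127 x 20 x 8 mm, loose on the mat. Origin: on its underside near the middle; x along its length.
- mat: hard orange silicone mat 290 x 210 x 3 mm, fixed, flat on the counter to the right of the balance; origin at the centre of its underside.

How it is judged:
By the outcome, as a careful person would: the job done as asked, in the order asked, and still so for the second after the job is handed in, with the robot touching nothing.
It also fails if it takes over 51 s, if anything falls off the work surface, if the arm or the gripper's body presses on something with over 40 N, if the wrist force passes 120 N, or if a joint passes its speed limit or range.

## Working session

There is one attempt and no reset: what is moved stays moved. The work goes in short steps, Python scripts to look and compute and a tool call to move; the robot and the scene stay as the last step left them, time stands still between calls to the robot, and variables do not carry over. Pictures are saved under pics/ and viewed, about 8 in all and at most 12, crops included, and the job is handed in when it is done.

Besides the shell and the picture viewer there is one more tool, called after ">>>" in YAML: its name, and indented under it one key for each argument. jog_arm: Moves the arm, as the interface text tells. Its arguments: {"type":"object","properties":{"increments":{"type":"array"},"force":{"type":"number"}},"required":["increments"]}

```bash
mkdir -p pics; cat > h.py <<'E'
import numpy as np, cv2
from workcell import readout, read_camera, bot, spotter
def ray(p,uv):
    T=p["world_from_camera"]; d=T[:3,:3]@np.array([(uv[0]-p["cx"])/p["fx"],(uv[1]-p["cy"])/p["fy"],1.0]); return T[:3,3],d
def at_z(p,uv,z):
    o,d=ray(p,uv); return o+d*(z-o[2])/d[2]
def tri(p1,u1,p2,u2):
    A=[];b=[]
    for p,u in((p1,u1),(p2,u2)):
        o,d=ray(p,u); d=d/np.linalg.norm(d); M=np.eye(3)-np.outer(d,d); A.append(M); b.append(M@o)
    return np.linalg.lstsq(np.vstack(A),np.hstack(b),rcond=None)[0]
def cloud(p,mask=None):
    v,u=np.nonzero((p["range_z"]>0)&(True if mask is None else mask)); z=p["range_z"][v,u]
    c=np.stack([(u-p["cx"])/p["fx"]*z,(v-p["cy"])/p["fy"]*z,z],1); T=p["world_from_camera"]; return c@T[:3,:3].T+T[:3,3]
E
python3 - <<'E'
from h import *
P={n:read_camera(n) for n in("side","top")}
for n,p in P.items():
    cv2.imwrite(f"pics/{n}0.png",p["img"]); T=p["world_from_camera"]; print(n,T[:3,3].round(3),T[:3,2].round(2),p["fx"])
for t in("pan_top","tare_top","jar","balance","tin"):
    L={n:spotter.spot_point(p,t) for n,p in P.items()}
    for n in L: print(t,n,[(np.round(r["location"],1),round(r["p"],2)) for r in L[n][:2]])
    if L["side"] and L["top"]: print("  tri",tri(P["side"],L["side"][0]["location"],P["top"],L["top"][0]["location"]).round(4))
s=readout.read_state(); print(s)
E
```

```text
side [0.513 0.57  0.743] [ 0.08 -0.64 -0.76] 505.87933454068923
top [ 0.443 -0.01   0.923] [ 0.15  0.01 -0.99] 494.7816873201284
pan_top side [(array([314.8, 251.6]), 0.87)]
pan_top top [(array([307.1, 236.5]), 0.59)]
  tri [0.5861 0.022  0.0545]
tare_top side []
tare_top top [(array([332.4, 292.4]), 0.53)]
jar side [(array([314.8, 257.5]), 0.64)]
jar top [(array([298.8, 236.9]), 0.85)]
  tri [0.5847 0.0367 0.0568]
balance side [(array([324.4, 270.1]), 0.78)]
balance top [(array([316.2, 253.1]), 0.94)]
  tri [ 0.5681  0.0072 -0.0175]
tin side [(array([339.4, 359.1]), 0.62)]
tin top [(array([215.8, 277.2]), 0.94)]
  tri [0.5233 0.1948 0.0018]
{'time': 0.6, 'q': array([ 1.16209588e+00,  2.63849741e-01,  1.60397134e+00,  1.58174733e-05,
        1.27370837e+00, -3.68514209e-02]), 'joint_vel': array([-0.00067592, -0.00043023,  0.00052281,  0.00018691, -0.00086615,
        0.00159939]), 'joint_torque': array([ 1.42123395e-04, -5.14643669e+01, -3.67457199e+01,  1.48106333e-04,
        1.18344899e-03,  1.22961933e-05]), 'tool_pos': array([0.24522287, 0.62888804, 0.24532913]), 'tcp_rot': array([-1.36243327, -0.93109742,  0.93102252]), 'wrist_force': array([ 0.56237423,  0.15214538, -0.35058378]), 'torque': array([ 0.03612542,  0.02518214, -0.01754826]), 'width': 0.9995750842918535}
```

View images.

View pics/side0.png

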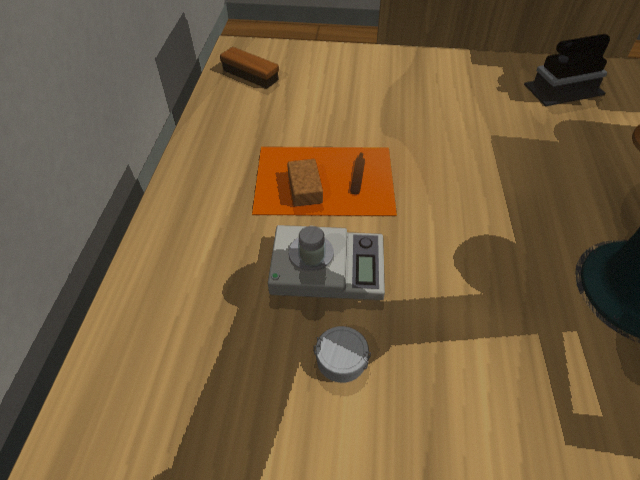

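View pics/top0.png

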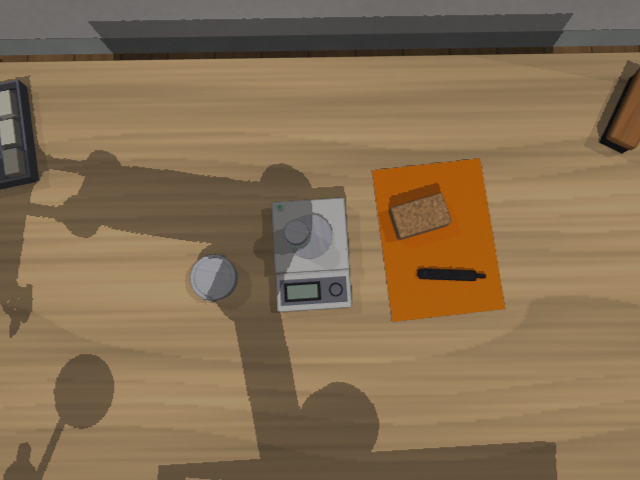

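```bash
python3 - <<'E'
from h import *
from scipy.spatial.transform import Rotation as R
P={n:read_camera(n) for n in("side","top")}
print(R.from_rotvec(readout.read_state()["tcp_rot"]).as_matrix().round(3))
def circ(xy):
    A=np.c_[2*xy,np.ones(len(xy))]; s=np.linalg.lstsq(A,(xy**2).sum(1),rcond=None)[0]; return s[:2],np.sqrt(s[2]+s[0]**2+s[1]**2)
for n,p in P.items():
    C=cloud(p); near=(abs(C[:,0]-.57)<.15)&(abs(C[:,1]-.01)<.13)
    D=C[near]; h,e=np.histogram(D[:,2],bins=np.arange(0,.14,.004)); print(n,[(round(a,3),b) for a,b in zip(e,h) if b>40])
    for t in("jar","balance"):
        for m in spotter.masks_of(p,t)[:1]:
            mk=m["mask"]; c=cloud(p,mk); print(n,t,round(m["p"],2),mk.sum(),c.min(0).round(4),c.max(0).round(4))
            if t=="jar":
                top=c[c[:,2]>c[:,2].max()-.008]; print("  captop mean",top.mean(0).round(4),len(top), "mid",((top.min(0)+top.max(0))/2).round(4))
                (x,y),r=cv2.minEnclosingCircle(np.argwhere(mk)[:,::-1].astype(np.float32)); print("  maskcircle",x,y,r)
            else:
                q=mk.astype(np.uint8); rr=cv2.minAreaRect(np.argwhere(mk)[:,::-1].astype(np.float32)); print(rr)
                if n=="top": print([at_z(p,b,.04).round(3) for b in cv2.boxPoints(rr)])
E
```

```text
[[ 0.363  0.    -0.932]
 [ 0.932  0.     0.363]
 [ 0.    -1.    -0.   ]]
side [(np.float64(0.0), np.int64(3726)), (np.float64(0.004), np.int64(82)), (np.float64(0.008), np.int64(129)), (np.float64(0.012), np.int64(141)), (np.float64(0.016), np.int64(164)), (np.float64(0.02), np.int64(143)), (np.float64(0.024), np.int64(360)), (np.float64(0.028), np.int64(1857)), (np.float64(0.032), np.int64(402)), (np.float64(0.036), np.int64(513)), (np.float64(0.04), np.int64(2448)), (np.float64(0.044), np.int64(149)), (np.float64(0.048), np.int64(427)), (np.float64(0.072), np.int64(45)), (np.float64(0.084), np.int64(42)), (np.float64(0.092), np.int64(53)), (np.float64(0.096), np.int64(65)), (np.float64(0.1), np.int64(44)), (np.float64(0.104), np.int64(41)), (np.float64(0.112), np.int64(52)), (np.float64(0.116), np.int64(299)), (np.float64(0.12), np.int64(88))]
side jar 0.83 919 [ 0.5657 -0.0341  0.0404] [0.61   0.0624 0.1226]
  captop mean [0.5868 0.0416 0.1189] 394 mid [0.5871 0.0404 0.1186]
  maskcircle 312.5 246.14102172851562 19.915647506713867
side balance 0.93 6360 [ 0.4574 -0.0845 -0.0057] [
[... 367 characters left out ...]
nt64(2780)), (np.float64(0.044), np.int64(642)), (np.float64(0.048), np.int64(777)), (np.float64(0.052), np.int64(153)), (np.float64(0.096), np.int64(41)), (np.float64(0.116), np.int64(217)), (np.float64(0.12), np.int64(275))]
top jar 0.7 628 [0.5629 0.017  0.0464] [0.6055 0.0593 0.1239]
  captop mean [0.5851 0.0385 0.1202] 479 mid [0.5853 0.0378 0.1199]
  maskcircle 296.0 234.5 14.840922355651855
top balance 0.85 6649 [ 0.4575 -0.0584 -0.0025] [0.6681 0.0904 0.1197]
((310.5960693359375, 254.50453186035156), (111.15677642822266, 76.58882141113281), 86.34777069091797)
[array([0.656, 0.092, 0.04 ]), array([ 0.664, -0.048,  0.04 ]), array([ 0.462, -0.057,  0.04 ]), array([0.455, 0.078, 0.04 ])]
```

```bash
cat >> h.py <<'E'
def jar_pan(p,shot=None):
    """jar axis from the cap top; pan centre from depth step (deck 42 / pan 50), same camera"""
    from scipy.optimize import differential_evolution
    m=spotter.masks_of(p,"jar")[0]["mask"]; c=cloud(p,m); t=c[c[:,2]>c[:,2].max()-.008]
    k=cv2.dilate(m.astype(np.uint8),np.ones((7,7)))==0; D=cloud(p,k)
    D=D[(abs(D[:,0]-.585)<.065)&(abs(D[:,1]-.02)<.06)&(D[:,2]>.036)&(D[:,2]<.057)]
    zd=np.median(D[D[:,2]<.0455][:,2])
    def f(a):
        r=np.hypot(D[:,0]-a[0],D[:,1]-a[1]); return np.abs(D[:,2]-zd-.008*(r<.04)).sum()
    r=differential_evolution(f,[(.56,.61),(-.01,.045)],seed=1,tol=1e-8)
    return t.mean(0),(t.min(0)+t.max(0))/2,r.x,zd,r.fun/len(D)
E
python3 - <<'E'
from h import *
print("overhang",bot.finger_overhang)
for n in("top","side"):
    p=read_camera(n); print(n,*[np.round(a,4) for a in jar_pan(p)])
    for t,z in(("pan_top",.05),("tare_top",.035),("jar",.05),("balance",0)):
        for r in spotter.spot_point(p,t)[:1]: print(t,round(r["p"],2),at_z(p,r["location"],z).round(4))
    if n=="top":
        o=p["img"][190:320,260:365]; cv2.imwrite("pics/crop1.png",cv2.resize(o,None,fx=4.5,fy=4.5,interpolation=cv2.INTER_CUBIC))
        # expected projections of a pan circle
E
```

```text
overhang 0.014
top [0.5855 0.039  0.1201] [0.5861 0.0395 0.1197] [0.5908 0.0182] 0.0423 0.0013
pan_top 0.96 [0.5928 0.0183 0.05  ]
tare_top 0.55 [ 0.4895 -0.0207  0.035 ]
jar 0.93 [0.5927 0.0358 0.05  ]
balance 0.67 [0.5567 0.0097 0.    ]
side [0.5872 0.0409 0.1187] [0.5876 0.0393 0.1181] [0.5926 0.0129] 0.0414 0.0012
pan_top 0.59 [0.5925 0.0194 0.05  ]
tare_top 0.38 [ 0.5056 -0.0334  0.035 ]
jar 0.76 [0.587  0.0361 0.05  ]
balance 0.76 [ 0.5649  0.0171 -0.    ]
```

View pics/crop1.png

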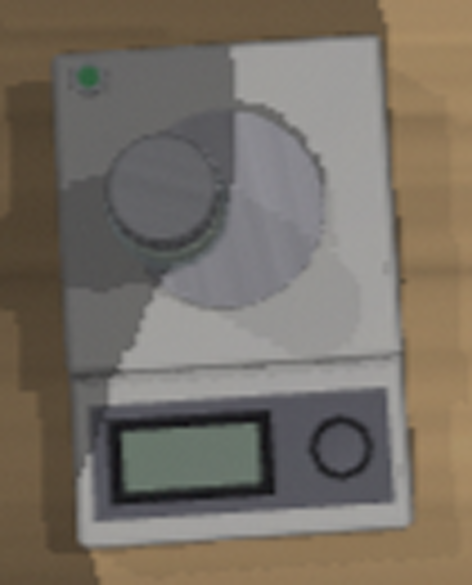

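```bash
python3 - <<'E'
from h import *
p=read_camera("top")
for n,u,z in(("pan",(309.2,235.5),.05),("key",(335.6,289.1),.035),("cap",(296,231.6),.12)): print(n,at_z(p,u,z).round(4))
from scipy.spatial.transform import Rotation as R
s=readout.read_state(); 
r0=R.from_rotvec(s["tcp_rot"]); M=np.array([[1,0,0],[0,0,1],[0,-1,0]],float)  # x=wx, y=-wz, z=wy
rt=R.from_matrix(M)*R.from_rotvec([-.35,0,0]); print("turn",(r0.inv()*rt).as_rotvec().round(3))
E
```

```text
pan [0.5905 0.0183 0.05  ]
key [ 0.4952 -0.0278  0.035 ]
cap [0.5854 0.0377 0.12  ]
turn [-0.307  1.186  0.21 ]
```

```bash
cat >> h.py <<'E'
from scipy.spatial.transform import Rotation as R, Slerp
def target_R(heading,tilt):  # tool x heading (rad), then tilt about tool x
    M=np.array([[1,0,0],[0,0,1],[0,-1,0]],float)
    return R.from_euler("z",heading)*R.from_matrix(M)*R.from_rotvec([tilt,0,0])
def rows(pt,Rt,n,g=0):
    s=readout.read_state(); p0=s["tool_pos"]; r0=R.from_rotvec(s["tcp_rot"]); S=Slerp([0,1],R.concatenate([r0,Rt]))
    for i in range(n):
        a,b=S(i/n),S((i+1)/n); print([float(x) for x in np.r_[a.inv().apply((np.array(pt)-p0)/n).round(4),(a.inv()*b).as_rotvec().round(3),g]],end=",\n")
E
python3 - <<'E'
from h import *
rows([.5686,.1013,.17],target_R(np.radians(15),-.35),14)
E
```

```text
[-0.0267, 0.0054, -0.0352, -0.023, 0.066, 0.012, 0.0],
[-0.0243, 0.0065, -0.0368, -0.023, 0.066, 0.012, 0.0],
[-0.0217, 0.0076, -0.0381, -0.023, 0.066, 0.012, 0.0],
[-0.019, 0.0088, -0.0393, -0.023, 0.066, 0.012, 0.0],
[-0.0163, 0.0099, -0.0402, -0.023, 0.066, 0.012, 0.0],
[-0.0135, 0.011, -0.041, -0.023, 0.066, 0.012, 0.0],
[-0.0106, 0.0121, -0.0415, -0.023, 0.066, 0.012, 0.0],
[-0.0077, 0.0132, -0.0418, -0.023, 0.066, 0.012, 0.0],
[-0.0048, 0.0142, -0.0419, -0.023, 0.066, 0.012, 0.0],
[-0.0018, 0.0152, -0.0418, -0.023, 0.066, 0.012, 0.0],
[0.0011, 0.0162, -0.0415, -0.023, 0.066, 0.012, 0.0],
[0.004, 0.0171, -0.0409, -0.023, 0.066, 0.012, 0.0],
[0.0069, 0.018, -0.0401, -0.023, 0.066, 0.012, 0.0],
[0.0098, 0.0188, -0.0392, -0.023, 0.066, 0.012, 0.0],
```

>>> jog_arm:
  increments:
    - [-0.0267,0.0054,-0.0352,-0.023,0.066,0.012,0]
    - [-0.0243,0.0065,-0.0368,-0.023,0.066,0.012,0]
    - [-0.0217,0.0076,-0.0381,-0.023,0.066,0.012,0]
    - [-0.019,0.0088,-0.0393,-0.023,0.066,0.012,0]
    - [-0.0163,0.0099,-0.0402,-0.023,0.066,0.012,0]
    - [-0.0135,0.011,-0.041,-0.023,0.066,0.012,0]
    - [-0.0106,0.0121,-0.0415,-0.023,0.066,0.012,0]
    - [-0.0077,0.0132,-0.0418,-0.023,0.066,0.012,0]
    - [-0.0048,0.0142,-0.0419,-0.023,0.066,0.012,0]

```text
time: 2.68
tool_pos: [0.4563, 0.2818, 0.1982]
tcp_rot: [-1.754, -0.501, 0.446]
wrist_force: [0.8, 0.1, -0.5]
width: -0.0
```

```bash
python3 - <<'E'
from h import *
print(bot.finger_overhang)
rows([.5686,.1013,.15],target_R(np.radians(15),-.35),7)
E
```

```text
0.014
[-0.0006, 0.0137, -0.028, -0.016, 0.045, 0.008, 0.0],
[0.0008, 0.0141, -0.0277, -0.016, 0.045, 0.008, 0.0],
[0.0022, 0.0146, -0.0274, -0.016, 0.045, 0.008, 0.0],
[0.0035, 0.015, -0.0271, -0.016, 0.045, 0.008, 0.0],
[0.0049, 0.0154, -0.0266, -0.016, 0.045, 0.008, 0.0],
[0.0062, 0.0157, -0.0261, -0.016, 0.045, 0.008, 0.0],
[0.0075, 0.0161, -0.0256, -0.016, 0.045, 0.008, 0.0],
```

>>> jog_arm:
  increments:
    - [-0.0006,0.0137,-0.028,-0.016,0.045,0.008,0]
    - [0.0008,0.0141,-0.0277,-0.016,0.045,0.008,0]
    - [0.0022,0.0146,-0.0274,-0.016,0.045,0.008,0]
    - [0.0035,0.015,-0.0271,-0.016,0.045,0.008,0]
    - [0.0049,0.0154,-0.0266,-0.016,0.045,0.008,0]
    - [0.0062,0.0157,-0.0261,-0.016,0.045,0.008,0]
    - [0.0075,0.0161,-0.0256,-0.016,0.045,0.008,0]

```text
time: 3.55
tool_pos: [0.5723, 0.0942, 0.1504]
tcp_rot: [-1.909, -0.248, 0.162]
wrist_force: [-0.4, -0.5, 0.2]
width: 0.0
```

```bash
cat >> h.py <<'E'
def tip(n="side"):  # cloud of the fingers in the tool frame
    p=read_camera(n); s=readout.read_state(); c=cloud(p); r=R.from_rotvec(s["tcp_rot"]); t=r.inv().apply(c-s["tool_pos"])
    k=(abs(t[:,0])<.035)&(abs(t[:,2])<.03)&(t[:,1]>-.06)&(t[:,1]<.04); return p,c[k],t[k]
E
python3 - <<'E'
from h import *
for n in("side","top"):
    p,c,t=tip(n); cv2.imwrite(f"pics/{n}2.png",p["img"])
    print(n,len(t))
    if len(t):
        for a in np.arange(-.06,.04,.005):
            k=(t[:,1]>=a)&(t[:,1]<a+.005)
            if k.sum()>2: print(round(a,3),k.sum(),t[k].min(0).round(3),t[k].max(0).round(3))
q=cv2.imread("pics/side2.png")[150:330,220:420]; cv2.imwrite("pics/c2.png",cv2.resize(q,None,fx=4,fy=3.3,interpolation=cv2.INTER_CUBIC))
print(readout.read_state()["tool_pos"].round(4))
rows([.5686,.1013,.10],target_R(np.radians(15),-.35),4)
E
```

```text
side 388
-0.06 43 [-0.035 -0.06   0.002] [ 0.035 -0.055  0.02 ]
-0.055 33 [-0.034 -0.055  0.009] [ 0.034 -0.05   0.019]
-0.05 28 [-0.035 -0.05  -0.   ] [ 0.032 -0.045  0.015]
-0.045 80 [-0.035 -0.045 -0.001] [ 0.034 -0.04   0.015]
-0.04 50 [-0.034 -0.04  -0.003] [ 0.034 -0.035  0.016]
-0.035 32 [-0.023 -0.035  0.009] [ 0.031 -0.031  0.017]
-0.03 22 [-0.019 -0.03   0.007] [ 0.019 -0.026  0.015]
-0.025 10 [-0.003 -0.025  0.008] [ 0.006 -0.02   0.013]
-0.02 12 [-0.005 -0.019  0.009] [ 0.014 -0.015  0.014]
-0.015 9 [-0.005 -0.014  0.008] [ 0.014 -0.01   0.013]
-0.01 19 [-0.012 -0.01   0.004] [ 0.015 -0.005  0.014]
-0.005 24 [-0.012 -0.005  0.005] [ 0.014 -0.     0.014]
-0.0 15 [-0.01   0.     0.009] [0.012 0.004 0.014]
0.005 11 [-0.011  0.005  0.008] [0.011 0.008 0.014]
top 593
-0.06 62 [-0.035 -0.06  -0.019] [ 0.035 -0.055  0.007]
-0.055 56 [-0.033 -0.055 -0.018] [ 0.035 -0.05   0.006]
-0.05 41 [-0.035 -0.05  -0.015] [ 0.034 -0.045  0.008]
-0.045 130 [-0.035 -0.045 -0.014] [ 0.035 -0.04   0.007]
-0.04 77 [-0.035 -0.04  -0.014] [ 0.032 -0.035  0.004]
-0.035 53 [-0.03  -0.035 -0.014] [ 0.031 -0.03   0.003]
-0.03 17 [-0.017 -0.03  -0.014] [ 0.022 -0.025 -0.007]
-0.025 21 [-0.014 -0.025 -0.013] [ 0.006 -0.021 -0.004]
-0.02 20 [-0.014 -0.02  -0.012] [ 0.013 -0.015 -0.004]
-0.015 22 [-0.014 -0.015 -0.012] [ 0.013 -0.01   0.   ]
-0.01 24 [-0.014 -0.01  -0.012] [ 0.014 -0.005  0.001]
-0.005 24 [-0.014 -0.005 -0.012] [ 0.011 -0.    -0.005]
-0.0 25 [-0.013  0.    -0.013] [0.013 0.005 0.003]
0.005 14 [-0.007  0.005 -0.012] [ 0.011  0.01  -0.007]
0.035 6 [-0.009  0.039 -0.029] [ 0.005  0.04  -0.024]
[0.5722 0.0929 0.1497]
[-0.0004, 0.0109, 0.0064, 0.0, -0.003, 0.001, 0.0],
[-0.0004, 0.0109, 0.0064, 0.0, -0.003, 0.001, 0.0],
[-0.0004, 0.0109, 0.0064, 0.0, -0.003, 0.001, 0.0],
[-0.0004, 0.0109, 0.0064, 0.0, -0.003, 0.001, 0.0],
```

View pics/c2.png

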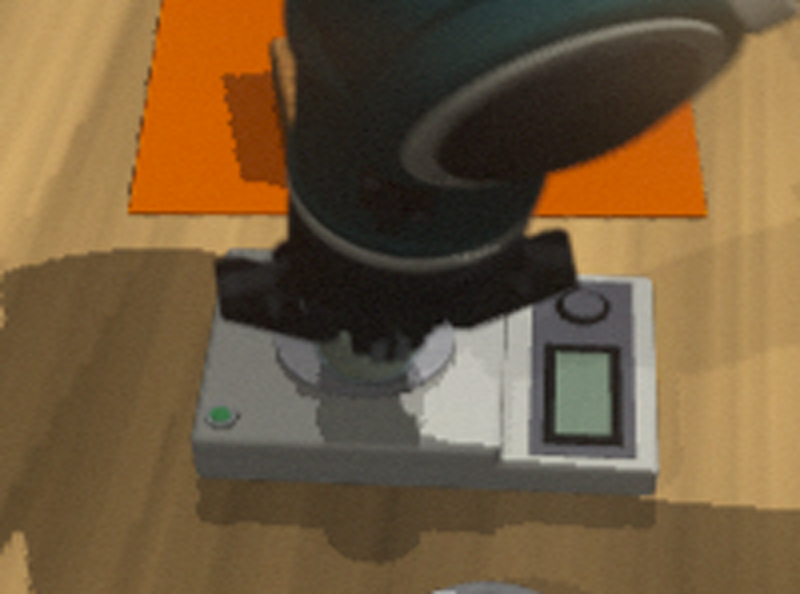

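>>> jog_arm:
  increments:
    - [-0.0004,0.0163,0.0088,0,-0.003,0.001,0]
    - [-0.0004,0.0163,0.0088,0,-0.003,0.001,0]
    - [-0.0004,0.0163,0.0088,0,-0.003,0.001,0]
    - [-0.0004,0.0163,0.0088,0,-0.003,0.001,0]
    - [0,0,0,0,0,0,0]

```text
time: 4.28
tool_pos: [0.5655, 0.1058, 0.0699]
tcp_rot: [-1.908, -0.251, 0.183]
wrist_force: [-0.5, -0.0, 0.1]
width: -0.001
```

```bash
python3 - <<'E'
from h import *
for n in("side","top"):
    p,c,t=tip(n); 
    if n=="top":
        print([np.round(a,4) for a in jar_pan(p)])
        q=p["img"][190:320,260:365]; cv2.imwrite("pics/c3.png",cv2.resize(q,None,fx=4.5,fy=4.5,interpolation=cv2.INTER_CUBIC))
    k=(t[:,1]>-.005)&(t[:,1]<.02); print(n,t[k].min(0).round(3),t[k].max(0).round(3),"z",c[k][:,2].min().round(4))
print(readout.read_state()["tool_pos"].round(4),readout.read_state()["wrist_force"].round(2))
rows([.5686,.1013,.0755],target_R(np.radians(15),-.35),1)
E
```

```text
side [-0.011 -0.005  0.007] [0.014 0.014 0.012] z 0.0541
[array([0.5856, 0.0389, 0.12  ]), array([0.5863, 0.0387, 0.1203]), array([0.5907, 0.0183]), np.float64(0.0424), np.float64(0.0013)]
top [-0.015 -0.005 -0.011] [0.012 0.011 0.004] z 0.064
[0.5678 0.106  0.0728] [0.84 0.21 0.3 ]
[-0.0005, -0.0009, -0.0054, -0.0, 0.003, 0.001, 0.0],
```

View pics/c3.png

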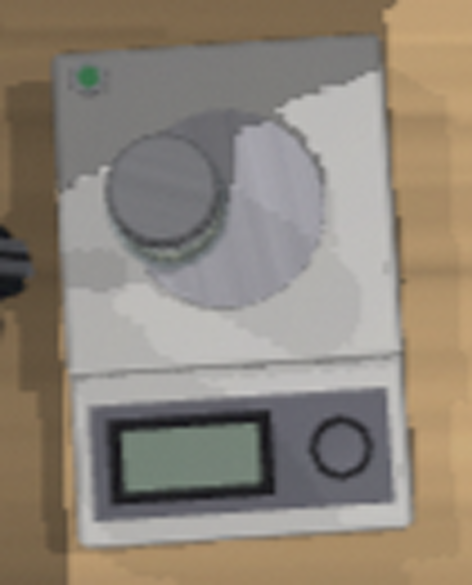

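>>> jog_arm:
  increments:
    - [0,0.001,-0.0085,0,0.003,0.001,0]
    - [0,0.003,-0.0078,0,0,0,0]
    - [0,0.003,-0.0078,0,0,0,0]
    - [0,0,0,0,0,0,0]

```text
time: 4.92
tool_pos: [0.577, 0.08, 0.0776]
tcp_rot: [-1.908, -0.254, 0.17]
wrist_force: [-0.7, 0.0, 0.1]
width: -0.001
```

```bash
cat >> h.py <<'E'
def status(d,pan=np.array([.5907,.0183]),tilt=.35):
    p=read_camera("top"); j=jar_pan(p); s=readout.read_state(); J=(j[0]+j[1])[:2]/2; d=np.array(d)/np.hypot(*d); t=s["tool_pos"][:2]
    q=np.array([-d[1],d[0]])
    print("jar",j[0].round(4),j[1].round(4),"pan",j[2].round(4),"off",(J-pan).round(4),"tool",s["tool_pos"].round(4),"F",s["wrist_force"].round(2),"t",s["time"])
    print("gap",round((J-t)@d-.0151-.023,4),"lat",round((J-t)@q,4),"to go",round((pan-J)@d,4),"side",round((pan-J)@q,4)); return p
E
python3 - <<'E'
from h import *
d=[.26,-.966]; status(d); status(d)
rows([.5804,.0583,.0755],target_R(np.radians(15),-.35),1)
E
```

```text
jar [0.5853 0.0389 0.1204] [0.5852 0.0387 0.121 ] pan [0.591  0.0185] off [-0.0055  0.0205] tool [0.5768 0.0805 0.0774] F [ 0.14  0.3  -0.64] t 5.025
gap 0.0044 lat -0.0027 to go 0.0212 side -0.0001
jar [0.5855 0.0389 0.1202] [0.5851 0.0387 0.1203] pan [0.5907 0.0184] off [-0.0054  0.0205] tool [0.5767 0.0809 0.0772] F [ 0.33 -0.56 -0.64] t 5.125
gap 0.0048 lat -0.0026 to go 0.0212 side -0.0001
[-0.0023, 0.0094, -0.0209, -0.0, -0.002, 0.005, 0.0],
```

>>> jog_arm:
  increments:
    - [-0.0025,0.0022,0.0008,0,-0.002,0.003,0]
    - [0,0.0007,-0.0019,0,0,0,0]
    - [0,0.0007,-0.0019,0,0,0,0]
    - [0,0.0007,-0.0019,0,0,0,0]
    - [0,0.0007,-0.0019,0,0,0,0]
    - [0,0.0007,-0.0019,0,0,0,0]

```text
time: 5.88
tool_pos: [0.5766, 0.0708, 0.0743]
tcp_rot: [-1.907, -0.254, 0.176]
wrist_force: [0.3, 1.7, 0.8]
width: -0.003
```

```bash
python3 - <<'E'
from h import *
d=[.26,-.966]; status(d); p=status(d)
E
```

```text
jar [0.5863 0.0359 0.1203] [0.5868 0.0362 0.1202] pan [0.5909 0.0186] off [-0.0042  0.0178] tool [0.5766 0.0705 0.0743] F [-0.61 -0.66 -0.01] t 5.975
gap -0.0022 lat 0.0006 to go 0.0182 side -0.0006
jar [0.5861 0.0356 0.1203] [0.5862 0.0361 0.1212] pan [0.5909 0.0185] off [-0.0046  0.0176] tool [0.5764 0.0706 0.0742] F [ 0.23 -0.55  0.09] t 6.075
gap -0.0021 lat 0.0003 to go 0.0182 side -0.0001
```

>>> jog_arm:
  increments:
    - [0,0.0007,-0.0019,0,0,0,0]
    - [0,0.0007,-0.0019,0,0,0,0]
    - [0,0.0007,-0.0019,0,0,0,0]
    - [0,0.0007,-0.0019,0,0,0,0]
    - [0,0.0007,-0.0019,0,0,0,0]
    - [0,0.0007,-0.0019,0,0,0,0]

```text
time: 6.82
tool_pos: [0.58, 0.0586, 0.0743]
tcp_rot: [-1.907, -0.254, 0.177]
wrist_force: [-0.1, 1.4, 0.9]
width: -0.002
```

```bash
python3 - <<'E'
from h import *
d=[.26,-.966]; p=status(d)
q=p["img"][190:320,260:365]; cv2.imwrite("pics/c4.png",cv2.resize(q,None,fx=4.5,fy=4.5,interpolation=cv2.INTER_CUBIC))
E
```

```text
jar [0.5889 0.0236 0.1202] [0.589  0.0238 0.1203] pan [0.5909 0.0183] off [-0.0017  0.0054] tool [0.5799 0.0584 0.0743] F [ 0.58  0.45 -0.01] t 6.925
gap -0.0022 lat -0.0003 to go 0.0056 side 0.0003
```

View pics/c4.png

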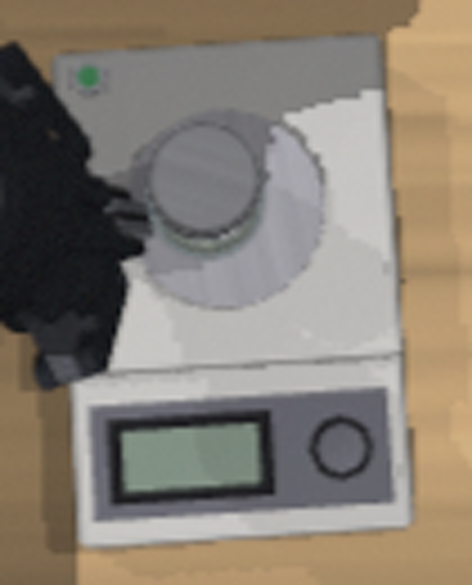

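>>> jog_arm:
  increments:
    - [0,0.0007,-0.0019,0,0,0,0]
    - [0,0.0007,-0.0019,0,0,0,0]
    - [0,0.0004,-0.001,0,0,0,0]
    - [0,0,0,0,0,0,0]

```text
time: 7.42
tool_pos: [0.5813, 0.0531, 0.0742]
tcp_rot: [-1.908, -0.254, 0.176]
wrist_force: [0.0, 0.4, 0.3]
width: 0.001
```

```bash
python3 - <<'E'
from h import *
d=[.26,-.966]; p=status(d)
ps=read_camera("side"); print("side",[np.round(a,4) for a in jar_pan(ps)])
E
```

```text
jar [0.5901 0.0181 0.1202] [0.5898 0.018  0.1201] pan [0.5908 0.0183] off [-0.0008 -0.0002] tool [0.5813 0.0531 0.0742] F [-0.75  0.38  0.23] t 7.525
gap -0.002 lat -0.0007 to go -0.0 side 0.0008Traceback (most recent call last):
  File "<stdin>", line 3, in <module>
  File "h.py", line 18, in jar_pan
    m=spotter.masks_of(p,"jar")[0]["mask"]; c=cloud(p,m); t=c[c[:,2]>c[:,2].max()-.008]
      ~~~~~~~~~~~~~~~~~~~~~~~~~^^^
IndexError: list index out of range
```

>>> jog_arm:
  increments:
    - [0,-0.001,0.003,0,0,0,0]
    - [0,-0.0034,0.0094,0,0,0,0]
    - [0,-0.0051,0.0141,0,0,0,0]
    - [0,-0.0068,0.0188,0,0,0,0]
    - [0,-0.019,0.001,0,0,0,0]
    - [0,-0.028,-0.01,0,0,0,0]
    - [0,-0.028,-0.01,0,0,0,0]
    - [0,0,0,0,0,0,0]

```text
time: 8.62
tool_pos: [0.5655, 0.114, 0.1563]
tcp_rot: [-1.907, -0.258, 0.178]
wrist_force: [-1.1, 0.6, -0.4]
width: 0.001
```

```bash
python3 - <<'E'
from h import *
d=[.26,-.966]; p=status(d)
for t,z in(("jar",.05),("pan_top",.05),("tare_top",.035)):
    for r in spotter.spot_point(p,t)[:1]: print(t,round(r["p"],2),at_z(p,r["location"],z).round(4))
q=p["img"][190:320,260:365]; cv2.imwrite("pics/c5.png",cv2.resize(q,None,fx=4.5,fy=4.5,interpolation=cv2.INTER_CUBIC))
# overlay-free prediction: project jar cap circle if centred
T=np.linalg.inv(p["world_from_camera"])
for n,P in(("cap if centred",[.5907,.0183,.12]),("pan",[.5907,.0183,.05])):
    c=T[:3,:3]@P+T[:3,3]; print(n,((np.array([p["fx"]*c[0]/c[2]+p["cx"]-260,p["fy"]*c[1]/c[2]+p["cy"]-190])+.5)*4.5).round(1))
E
```

```text
jar [0.59   0.0194 0.1203] [0.5906 0.0196 0.1205] pan [0.5908 0.0183] off [-0.0004  0.0012] tool [0.5635 0.1131 0.153 ] F [ 0.28 -0.63 -0.14] t 8.725
gap 0.0593 lat 0.0015 to go 0.0013 side 0.0001
jar 0.73 [0.5975 0.015  0.05  ]
tare_top 0.4 [ 0.4941 -0.0242  0.035 ]
cap if centred [217.2 174.6]
pan [223.6 206.4]
```

View pics/c5.png

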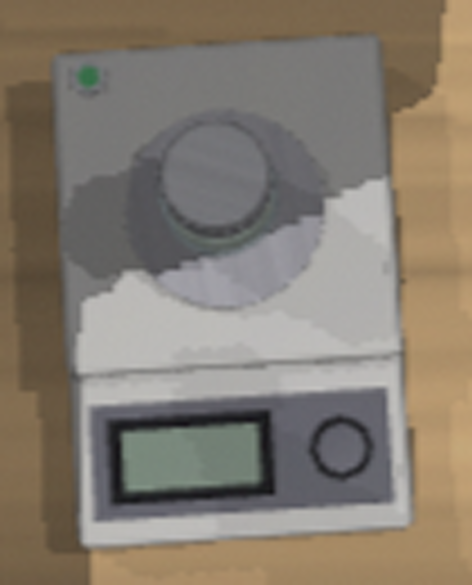

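```bash
python3 - <<'E'
from h import *
rows([.4955,-.0277,.16],target_R(np.radians(90),0),10)
E
```

```text
[-0.0101, 0.0032, -0.0113, 0.029, -0.129, -0.023, 0.0],
[-0.0116, 0.0027, -0.01, 0.029, -0.129, -0.023, 0.0],
[-0.0128, 0.0021, -0.0085, 0.029, -0.129, -0.023, 0.0],
[-0.0139, 0.0016, -0.0068, 0.029, -0.129, -0.023, 0.0],
[-0.0147, 0.0011, -0.005, 0.029, -0.129, -0.023, 0.0],
[-0.0152, 0.0006, -0.0031, 0.029, -0.129, -0.023, 0.0],
[-0.0155, 0.0002, -0.0012, 0.029, -0.129, -0.023, 0.0],
[-0.0155, -0.0002, 0.0008, 0.029, -0.129, -0.023, 0.0],
[-0.0153, -0.0005, 0.0028, 0.029, -0.129, -0.023, 0.0],
[-0.0148, -0.0008, 0.0048, 0.029, -0.129, -0.023, 0.0],
```

>>> jog_arm:
  increments:
    - [-0.0101,0.0032,-0.0113,0.029,-0.129,-0.023,0]
    - [-0.0116,0.0027,-0.01,0.029,-0.129,-0.023,0]
    - [-0.0128,0.0021,-0.0085,0.029,-0.129,-0.023,0]
    - [-0.0139,0.0016,-0.0068,0.029,-0.129,-0.023,0]
    - [-0.0147,0.0011,-0.005,0.029,-0.129,-0.023,0]
    - [-0.0152,0.0006,-0.0031,0.029,-0.129,-0.023,0]
    - [-0.0155,0.0002,-0.0012,0.029,-0.129,-0.023,0]
    - [-0.0155,-0.0002,0.0008,0.029,-0.129,-0.023,0]
    - [-0.0153,-0.0005,0.0028,0.029,-0.129,-0.023,0]
    - [-0.0148,-0.0008,0.0048,0.029,-0.129,-0.023,0]

```text
time: 10.12
tool_pos: [0.4865, -0.0339, 0.1468]
tcp_rot: [-1.163, -1.216, 1.259]
wrist_force: [-0.0, -0.1, -0.8]
width: 0.001
```

```bash
python3 - <<'E'
from h import *
s=readout.read_state(); print(s["tool_pos"].round(4))
p=read_camera("side"); cv2.imwrite("pics/side6.png",cv2.resize(p["img"][190:310,240:400],None,fx=5,fy=5,interpolation=cv2.INTER_CUBIC))
try: print([np.round(a,4) for a in jar_pan(p)])
except Exception as e: print(e)
rows([.4955,-.0277,.075],target_R(np.radians(90),0),4)
E
```

```text
[ 0.4865 -0.0339  0.1468]
[array([0.5918, 0.0212, 0.1187]), array([0.5921, 0.0185, 0.1178]), array([0.592, 0.017]), np.float64(0.0413), np.float64(0.0013)]
[0.0017, 0.0178, -0.0028, -0.008, 0.01, -0.001, 0.0],
[0.0017, 0.0179, -0.0027, -0.008, 0.01, -0.001, 0.0],
[0.0017, 0.0179, -0.0025, -0.008, 0.01, -0.001, 0.0],
[0.0017, 0.0179, -0.0023, -0.008, 0.01, -0.001, 0.0],
```

View pics/side6.png

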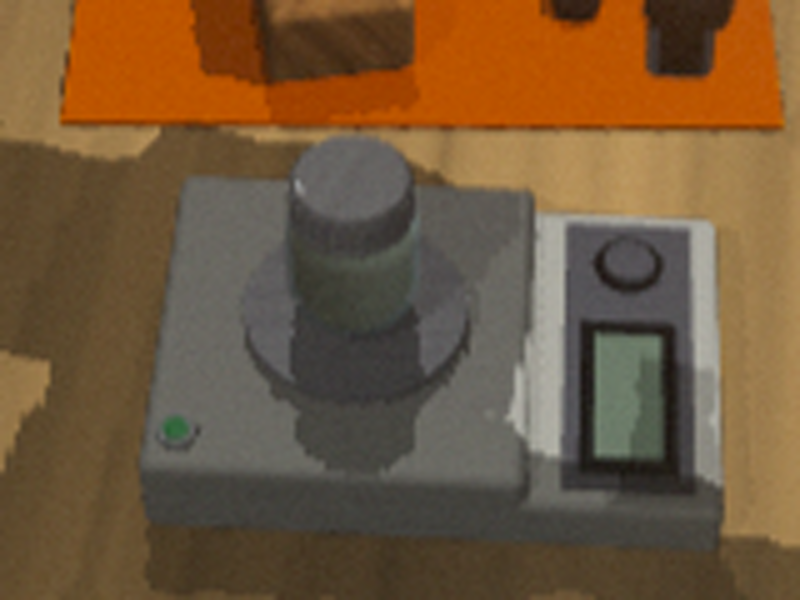

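>>> jog_arm:
  increments:
    - [0.0017,0.0178,-0.0028,-0.008,0.01,-0.001,0]
    - [0.0017,0.0179,-0.0027,-0.008,0.01,-0.001,0]
    - [0.0017,0.0179,-0.0025,-0.008,0.01,-0.001,0]
    - [0.0017,0.0179,-0.0023,-0.008,0.01,-0.001,0]
    - [0,0,0,0,0,0,0]

```text
time: 10.85
tool_pos: [0.4936, -0.0259, 0.0696]
tcp_rot: [-1.212, -1.194, 1.198]
wrist_force: [0.1, -0.3, 0.4]
width: 0.001
```

```bash
python3 - <<'E'
from h import *
p=read_camera("side"); print("key",at_z(p,(365,242),.035).round(4))
s=readout.read_state(); print(s["tool_pos"].round(4),s["wrist_force"].round(2))
rows([.4955,-.0277,.055],target_R(np.radians(90),0),2)
E
```

```text
key [ 0.498  -0.0254  0.035 ]
[ 0.4944 -0.026   0.0705] [-0.69 -0.19  0.22]
[-0.0009, 0.0077, -0.0006, -0.002, -0.008, 0.001, 0.0],
[-0.0009, 0.0077, -0.0006, -0.002, -0.008, 0.001, 0.0],
```

>>> jog_arm:
  increments:
    - [-0.0004,0.0075,-0.001,-0.002,-0.008,0.001,0]
    - [-0.0004,0.0075,-0.001,-0.002,-0.008,0.001,0]
    - [0,0,0,0,0,0,0]
    - [0,0.002,0,0,0,0,0]
    - [0,0.002,0,0,0,0,0]
    - [0,0.001,0,0,0,0,0]
    - [0,0,0,0,0,0,0]

```text
time: 11.78
tool_pos: [0.4985, -0.0269, 0.0515]
tcp_rot: [-1.214, -1.212, 1.207]
wrist_force: [1.3, 0.9, 0.1]
width: 0.0
```

>>> jog_arm:
  increments:
    - [0,0.001,0.0015,0,0,0,0]
    - [0,0.001,0,0,0,0,0]
    - [0,0.001,0,0,0,0,0]
    - [0,0.001,0,0,0,0,0]

```text
time: 12.28
tool_pos: [0.4972, -0.027, 0.0477]
tcp_rot: [-1.214, -1.212, 1.207]
wrist_force: [-0.3, 0.2, 1.7]
width: -0.0
```

>>> jog_arm:
  increments:
    - [0,0.001,0,0,0,0,0]
    - [0,0.001,0,0,0,0,0]

```text
time: 12.52
tool_pos: [0.4972, -0.027, 0.0459]
tcp_rot: [-1.214, -1.212, 1.207]
wrist_force: [-0.6, 0.1, 3.5]
width: 0.002
```

>>> jog_arm:
  increments:
    - [0,0.001,0,0,0,0,0]
    - [0,0.001,0,0,0,0,0]

```text
time: 12.78
tool_pos: [0.4972, -0.027, 0.0453]
tcp_rot: [-1.214, -1.212, 1.208]
wrist_force: [-6.1, -0.2, 14.0]
width: -0.002
```

>>> jog_arm:
  increments:
    - [0,-0.001,0,0,0,0,0]
    - [0,-0.003,0,0,0,0,0]
    - [0,-0.005,0,0,0,0,0]
    - [0,-0.02,0,0,0,0,0]
    - [0,-0.04,0,0,0,0,0]
    - [0,-0.04,0,0,0,0,0]
    - [0.015,-0.02,0.04,0,0,0,0]
    - [0,0,0.04,0,0,0,0]
    - [0,0,0,0,0,0,0]

```text
time: 13.9
tool_pos: [0.4154, -0.0113, 0.1783]
tcp_rot: [-1.215, -1.212, 1.207]
wrist_force: [0.8, -0.7, -0.0]
width: 0.003
```

```bash
python3 - <<'E'
from h import *
p=status([.26,-.966]); q=read_camera("side")
try: print([np.round(a,4) for a in jar_pan(q)])
except Exception as e: print(e)
C=cloud(q); k=np.hypot(C[:,0]-.4965,C[:,1]+.0268)<.007; print("key z side",np.median(C[k][:,2]))
a=cv2.resize(p["img"][190:320,260:365],(420,520)); b=cv2.resize(q["img"][190:310,240:400],(380,285)); b=cv2.copyMakeBorder(b,0,235,0,0,cv2.BORDER_CONSTANT)
cv2.imwrite("pics/end.png",np.hstack([a,b])); print(p["img"].shape)
E
```

```text
jar [0.5901 0.0194 0.1203] [0.5899 0.0196 0.1207] pan [0.5909 0.0183] off [-0.0007  0.0012] tool [ 0.418  -0.0116  0.179 ] F [ 0.42 -0.22  0.51] t 14.0
gap -0.0234 lat 0.1741 to go 0.0014 side 0.0004
[array([0.5915, 0.0214, 0.1189]), array([0.5919, 0.0185, 0.1191]), array([0.5919, 0.0159]), np.float64(0.0414), np.float64(0.0013)]
key z side 0.03477688709912752
(480, 640, 3)
```

View pics/end.png

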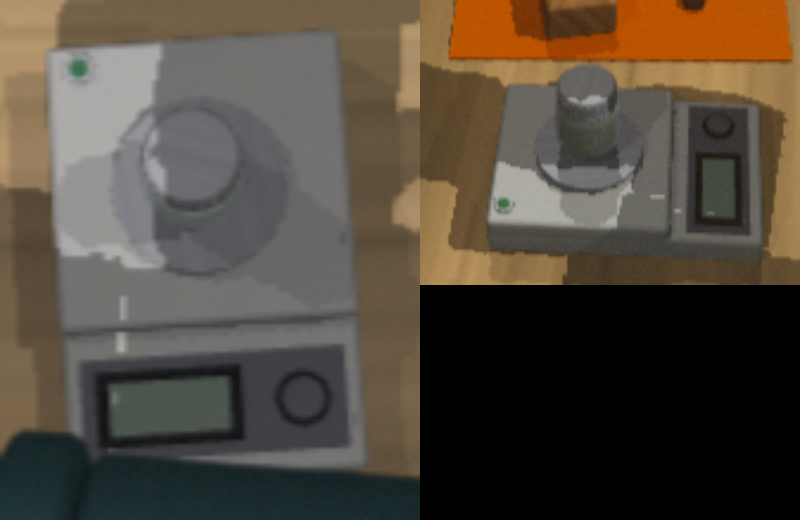

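```bash
python3 -c "
from h import *
print(bot.finish_job())"
```

```text
the job is handed in; nothing more can be done
None
```

The jar is standing upright and still near the middle of the pan, the balance key has been pressed right down and released after that, and I handed the job in at about 14 s.

- **Jar:** I slid it about 20 mm with the shut, tilted fingertips at roughly 16 mm/s, touching it 16–18 mm above the pan. The wrist force readings during the push stayed under about 2 N. In the last pictures the top camera puts the jar about 1.4 mm off-centre. The side camera is noisier and puts it 2.6 mm off by the cap's mid-extent, or up to about 5.5 mm by the mean of the cap points. That mean leans towards the camera, so I trusted the top view. The cap height did not change during the push.
- **Key:** It began to resist at about 1.7 N and read 3.5 N just before the bottom. The force then jumped to 14 N as it bottomed out, about 3.7 mm below where it stood at rest. That last step also put about 6 N of sideways force on the tool. After release the key's top measured 34.8 mm high, so it has sprung back.
- **Bystanders:** The arm kept clear of the tin, the cork block and the scraper, and ended touching nothing. I did not re-measure their positions. The last pictures show only part of the cork block and the scraper, and not the tin.

The display is too coarse to read in the pictures, so I did not confirm the zero from it.

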